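# Load the slate warmer and set its hot-water valve

### The arm

A 6-joint arm with a two-finger parallel gripper is mounted at the origin on a cart in front of the work surface, level with it; the furniture and walls round the work are solid. World frame = base frame: x ahead of the robot, y to its left, z up, the work surface at z = 0. Lengths are in m, angles in rad, forces in N, time in s.
With the tool pointing down it reaches from about 0.425 to 0.95 m from the base axis. Payload 3.5 kg.
Tool frame: the origin (TCP) lies between the finger pads; the fingertips stand 22 mm ahead of it and the grasp point (between the pads) lies 3 mm ahead of it (ctrl.nose_length is the z of the fingertips in the tool frame, in m); z points along the fingers, y is the line along which they close (so a half turn about z gives the same grasp; the last joint's range is limited). The gripper opens to 85 mm and grips with 20 to 120 N. Pads are 22 mm wide; open, the fingers measure 114 mm over their backs; the gripper's body (76 mm by 85 mm) begins 54 mm behind the grasp point. The pads swing forward as they close: fully open they stand 13 mm farther back than shut.
Start: joints at [-1.476, 0.286, 1.577, -0, 1.279, -0.15], TCP at [0.164, -0.655, 0.253] pointing down, gripper open.
Joint ranges: [-2.77, 2.77], [-0.9, 2.22], [0.21, 2.48], [-1.53, 4.67], [0.24, 2.81], [-2.84, 2.84]. Speed limits (rad/s): [2.79, 2.79, 3.14, 3.14, 3.14, 3.14].

### API

Orientations are given as a unit quaternion [x, y, z, w].
In Python, from plant import ctrl gives the robot as it stands. The module is installed in compiled form; this text tells all that it offers.
- The arm moves only by the tool send_rows, never from a script. Its argument "rows" is text: rows parted by semicolons, each of 7 numbers parted by spaces: the turn, a rotation vector about the tool's x, y, z in normalised numbers (1 is 4 rad), then the shift along the tool's x, y, z in shares of 750 mm (1.0 is 750 mm), then the opening, from -1 (shut) to 1 (fully open). A call has 1 to 8 rows; each row is the pose to reach, as a shift and turn from the pose commanded when the call began, along the tool's axes at that moment; what a row does not reach only later rows make up. A row lasts 1/8 s, in which the tool goes at most 62.5 mm and 10.7 degrees, less where a joint would pass 70% of its speed; a pose out of reach is approached as far as the arm can. No shift or turn number may pass 1 either way. A call with a gripper value outside its range is refused whole. The fingers move at their own pace and stop on an object; "grip_force" is the grip in N (left out, the last holds). Time passes only in rows, so rows that repeat a pose let the fingers close. It gives the time, the measured TCP pose, the force, the opening and the grip force at its end, in the units of the state.
- ctrl.get_state(): the state, without advancing time (a new reading comes with each control period).
- ctrl.read_camera(name): name is "side" or "top"; returns a dict with "color" (480x640x3 uint8, red, green, blue), "fx", "fy", "cx", "cy" (pixels), "D" ([k1, k2, p1, p2, k3] as OpenCV has them; the pictures are not rectified), "extrinsics" (4x4, takes a point from world to camera coordinates). Camera axes: x right, y down, z forward; pixel columns grow to the right and rows downward; lengths in m; the calibration is good to about 2 mm. A picture is of the moment at which its call begins. There is no depth.
- ctrl.sign_off(): hands the job in; it is judged then, once.
Trained networks look in a picture, given as the dict that the camera call returned (one of the last four; its "shot" number tells which), for a name from the list of things; names that differ only in an ending like _2 or _b are one class to them, and where a whole thing is asked for, a point or a joint stands for the part that bears it (a point fixed in the world has none). Each returns a list of dicts, best first, with "p" (0 to 1); they miss things now and then, are a little off and sometimes report something else, mostly with a low value. They report only what shows in the picture. A call takes as long as a camera call.
- ctrl.look_for(picture, target): "position" ([x, y, z] in m, in the coordinates of the camera as it stood for that picture, good to about 4 mm: the middle of the surface that is visible of it).
The state is a dict: "time": time; "qpos": joint angles; "dq": joint speeds; "joint_efforts": joint torques, N m; "eef_pos": TCP position; "tcp_rot": TCP orientation; "contact_force": force on the tool from outside, world axes, zero at the start; "wrist_torque": the same for the moment, N m; "opening": opening from 0.0 (shut) to 1.0 (fully open); "finger_force": force on a finger pad.
Only numpy, scipy, OpenCV 4.12 (cv2) and the standard library are available. Lean on these libraries where they do the work, as an engineer would, in place of code of your own. Each camera call takes 0.05 s, during which the arm holds its last target. There are 200 camera calls.

### The job

Get the slate warmer on the pass ready for service. While it is still cold, take the two dark slates out of the wooden stand and gently stand them on long edge on the warmer's sloping deck, about centred: the large one leaning against the tubes, the small one in front of it leaning on the large one. Then open the hot-water valve to half, so that its lever stands at 45 degrees over the middle tooth of the index plate. Leave the wooden paddle board in the stand, and do not shove or tip the kitchen roll, the mug or the bell.

Things in the scene. Friction and masses are not known exactly. Their poses are not given: they have to be found in the camera images.
- warmer: hot-water slate warmer of stainless sheet, fixed, 190 mm wide, 195 mm high. Origin on the counter under its middle; x to its back, y to its left (seen by the robot), z up. Deck in front, copper coil behind it. On its right the feed pipe (x = 41, z = 53 mm) runs along -y through the ball valve and turns down into the counter at y = -220 mm. A dial thermometer tops its left rear corner
- tube_bank: upper part of the warmer: deck and five level copper tubes (one coil). Origin mid of the line where they meet, x 30, z 40 mm of the warmer; tilted 18 deg about its y: z up along the tube fronts (leaning away from robot), x into the tubes. Deck: plane z = 0, x -62 to 0, y -95 to 95 mm. Tube fronts: plane x = 0, z 16 to 108 mm; dial at y 94, z 146 mm, 5 mm proud. Empty at first
- valve (a joint): angle of the valve lever about its upright stem, rad: 0 = shut, lever points to -x of the warmer (across the pipe); 1.571 = full, lever along -y of the warmer (along the pipe); opens anticlockwise from above; half = 0.785, over the middle of three teeth on the round plate below it. Starts at 0 to 0.3. Stiff (0.25 N m), stays where left
- lever_grip (a point): middle of the black grip sleeve of the lever, 80 mm from the stem's axis and 85 mm above the counter. The sleeve is 68 mm long, 18 mm wide, 12 mm thick (79 to 91 mm above the counter), free below. Its x axis points from the sleeve to the stem
- valve_stem (a point): point on the valve stem's axis, 85 mm above the counter; in the warmer's frame at x = 41, y = -145 mm.
- stand: dark wooden slotted stand, fixed to the counter, 158 x 110 mm, 48 mm high. Origin on the counter under its middle. Three slots run along its y axis at x = -52, 0 and 52 mm, 14 mm wide, their floor 14 mm above the counter; each holds one board upright, in any order.
- large_slate: dark grey rectangular slate, 150 mm long, 120 mm high, 10 mm thick, 0.5 kg, standing upright in a slot of the stand on its long edge. Origin at the middle of its lower long edge; x is its thickness, y its length, z up.
- large_slate_top (a point): middle of the upper long edge of the large slate, 120 mm above its origin
- small_slate: dark grey rectangular slate, 118 mm long, 92 mm high, 10 mm thick, 0.3 kg, standing likewise. Origin at the middle of its lower long edge; x is its thickness, y its length, z up.
- small_slate_top (a point): middle of the upper long edge of the small slate, 92 mm above its origin
- paddle: small light wooden paddle board with a short handle upward, 94 mm wide, 109 mm high with the handle, 11 mm thick, in the third slot; it stays there. Origin at the middle of its lower edge; axes as the slates'.
- kitchen_roll: white kitchen roll standing upright, about 100 mm in diameter, 228 mm tall, light; origin under its middle. Leave alone.
- mug: white mug, 82 mm in diameter, 114 mm with the handle (to its -y), 91 mm high; origin under it, between cup and handle. Leave alone.
- bell: counter bell, 86 mm in diameter, 65 mm high; origin under its middle. Leave alone.

How it is judged:
By the outcome, as a careful person would: the job done as asked, in the order asked, and still so for the second after the job is handed in, with the robot touching nothing.
It also fails if it takes over 69 s, if anything falls off the work surface, if the arm or the gripper's body presses on something with over 40 N, if the wrist force passes 120 N, or if a joint passes its speed limit or range.

## Working session

There is one attempt and no reset: what is moved stays moved. The work goes in short steps, Python scripts to look and compute and a tool call to move; the robot and the scene stay as the last step left them, time stands still between calls to the robot, and variables do not carry over. Pictures are saved under pics/ and viewed, at most 10 in all, crops included, and the job is handed in when it is done.

Besides the shell and the picture viewer there is one more tool, called after "Request:" as a command line: name --argument value ..., lists and objects as JSON in quotes. send_rows: Moves the arm, as the interface text tells. Its arguments: {"type":"object","properties":{"rows":{"type":"string"},"grip_force":{"type":"number"}},"required":["rows"]}

```bash
mkdir -p pics
cat > h.py <<'E'
import numpy as np, cv2
from scipy.spatial.transform import Rotation as R
from plant import ctrl
def shot(n,save=None):
    p=ctrl.read_camera(n)
    if save: cv2.imwrite('pics/'+save+'.png',p['color'][:,:,::-1])
    return p
def w(p,c):
    T=np.linalg.inv(np.array(p['extrinsics'])); return T[:3,:3]@np.array(c)+T[:3,3]
def px(p,X):
    T=np.array(p['extrinsics']); K=np.array([[p['fx'],0,p['cx']],[0,p['fy'],p['cy']],[0,0,1]])
    return cv2.projectPoints(np.array(X,float).reshape(-1,3),cv2.Rodrigues(T[:3,:3])[0],T[:3,3],K,np.array(p['D'],float))[0][:,0]
def ray(p,uv):
    K=np.array([[p['fx'],0,p['cx']],[0,p['fy'],p['cy']],[0,0,1]])
    q=cv2.undistortPoints(np.array(uv,float).reshape(-1,1,2),K,np.array(p['D'],float))[:,0]
    T=np.linalg.inv(np.array(p['extrinsics'])); d=np.c_[q,np.ones(len(q))]@T[:3,:3].T
    return T[:3,3],d
def atz(p,uv,z):
    o,d=ray(p,uv); return o+d*((z-o[2])/d[:,2])[:,None]
def tri(p1,a,p2,b):
    o1,d1=ray(p1,a);o2,d2=ray(p2,b);out=[]
    for x,y in zip(d1,d2):
        s=np.linalg.lstsq(np.c_[x,-y],o2-o1,rcond=None)[0]; A=o1+s[0]*x;B=o2+s[1]*y
        out.append(np.r_[(A+B)/2,np.linalg.norm(A-B)])
    return np.array(out)
E
python3 - <<'E'
from h import *
np.set_printoptions(precision=3,suppress=True)
s=ctrl.get_state();print(s['time'],s['eef_pos'],s['tcp_rot'],s['contact_force'],s['opening'],ctrl.nose_length)
for n in('top','side'):
    p=shot(n,n+'0'); print(n,np.linalg.inv(p['extrinsics'])[:3])
    for t in 'warmer tube_bank valve lever_grip stand large_slate large_slate_top small_slate small_slate_top paddle kitchen_roll mug bell'.split():
        print(t,[(w(p,r['position']),round(r['p'],2)) for r in ctrl.look_for(p,t)[:2]])
E
```

```text
0.0 [ 0.164 -0.654  0.252] [ 0.993  0.122  0.    -0.001] [ 0.432  0.433 -0.152] 1.000475668862902 0.022
top [[-0.002 -0.986  0.168  0.305]
 [-1.     0.005  0.02  -0.148]
 [-0.02  -0.168 -0.986  1.253]]
warmer [(array([0.642, 0.121, 0.076]), 0.75)]
tube_bank [(array([0.64 , 0.135, 0.079]), 0.67), (array([ 0.37 , -0.281,  0.107]), 0.49)]
valve [(array([ 0.583, -0.025,  0.088]), 0.85)]
lever_grip [(array([ 0.429, -0.269,  0.127]), 0.55)]
stand [(array([ 0.413, -0.277,  0.045]), 0.59)]
large_slate [(array([ 0.435, -0.267,  0.129]), 0.74), (array([ 0.372, -0.28 ,  0.104]), 0.65)]
large_slate_top [(array([ 0.43 , -0.269,  0.127]), 0.61)]
small_slate [(array([ 0.376, -0.276,  0.105]), 0.76)]
small_slate_top [(array([ 0.372, -0.279,  0.105]), 0.86)]
paddle [(array([ 0.481, -0.282,  0.087]), 0.9)]
kitchen_roll [(array([ 0.394, -0.068,  0.223]), 0.89)]
mug [(array([0.47 , 0.037, 0.025]), 0.71), (array([0.637, 0.118, 0.076]), 0.61)]
bell [(array([ 0.554, -0.4  ,  0.035]), 0.8), (array([0.471, 0.035, 0.026]), 0.43)]
side [[ 0.997  0.057 -0.045  0.558]
 [ 0.072 -0.683  0.726 -0.873]
 [ 0.011 -0.728 -0.686  0.789]]
warmer []
tube_bank [(array([0.639, 0.121, 0.079]), 0.7)]
valve [(array([ 0.577, -0.03 ,  0.089]), 0.65), (array([0.637, 0.084, 0.076]), 0.39)]
lever_grip [(array([ 0.583, -0.03 ,  0.086]), 0.62), (array([ 0.472, -0.004,  0.056]), 0.44)]
stand [(array([ 0.441, -0.314,  0.049]), 0.55)]
large_slate [(array([ 0.433, -0.297,  0.098]), 0.87)]
large_slate_top [(array([ 0.434, -0.295,  0.102]), 0.68)]
small_slate [(array([ 0.377, -0.299,  0.082]), 0.64)]
small_slate_top [(array([ 0.381, -0.295,  0.082]), 0.92)]
paddle [(array([ 0.483, -0.297,  0.082]), 0.88)]
kitchen_roll [(array([ 0.402, -0.109,  0.159]), 0.77)]
mug [(array([ 0.472, -0.007,  0.056]), 0.71), (array([ 0.433, -0.295,  0.101]), 0.31)]
bell [(array([ 0.556, -0.428,  0.036]), 0.9), (array([ 0.403, -0.109,  0.157]), 0.21)]
```

View pics/top0.png

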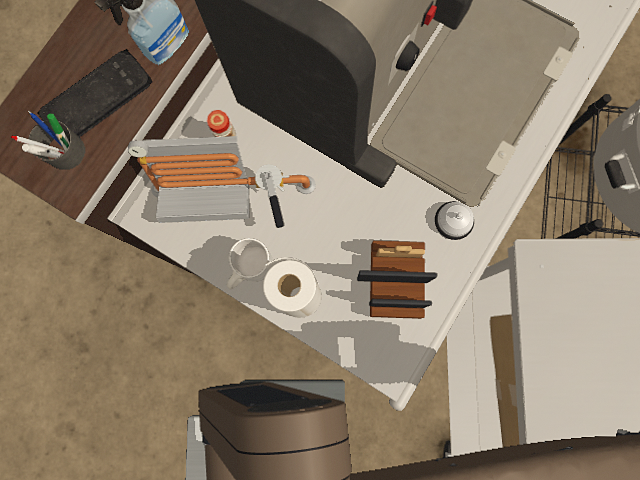

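View pics/side0.png

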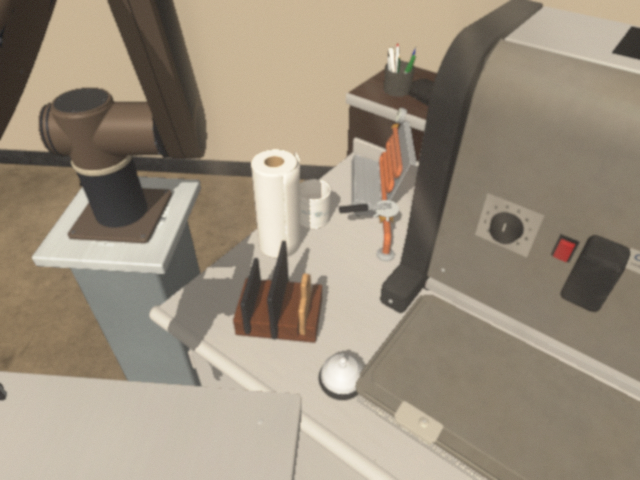

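The top view shows the stand around (398,278). The small slate is in the near slot (y≈302), the large in the middle slot (y≈275), and the paddle behind it (y≈250). The warmer is around (200,180), with the valve lever running from (268,180) to (278,222). The side view agrees: the slates are at (252,300) and (279,290), the valve at (385,210).

Run:
```python
from h import *
a=cv2.imread('pics/top0.png');b=cv2.imread('pics/side0.png')
cv2.imwrite('pics/c1.png',np.vstack([cv2.resize(a[225:325,345:445],(400,400),interpolation=cv2.INTER_CUBIC)]))
A=cv2.resize(a[230:325,350:445],(400,400),interpolation=cv2.INTER_CUBIC)
B=cv2.resize(b[240:345,230:335],(400,400),interpolation=cv2.INTER_CUBIC)
cv2.imwrite('pics/c1.png',np.hstack([A,B]))
A=cv2.resize(a[130:235,125:325],(800,420),interpolation=cv2.INTER_CUBIC)
cv2.imwrite('pics/c2.png',A)
B=cv2.resize(b[110:270,330:430],(375,600),interpolation=cv2.INTER_CUBIC)
cv2.imwrite('pics/c3.png',B)
```

```text
(no output)
```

View pics/c1.png

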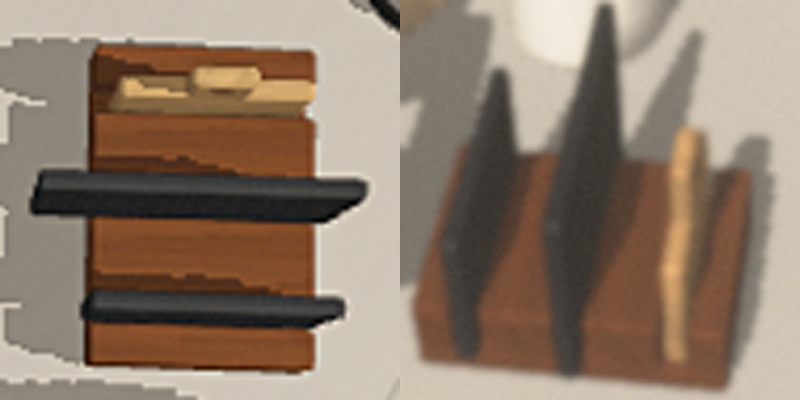

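View pics/c2.png

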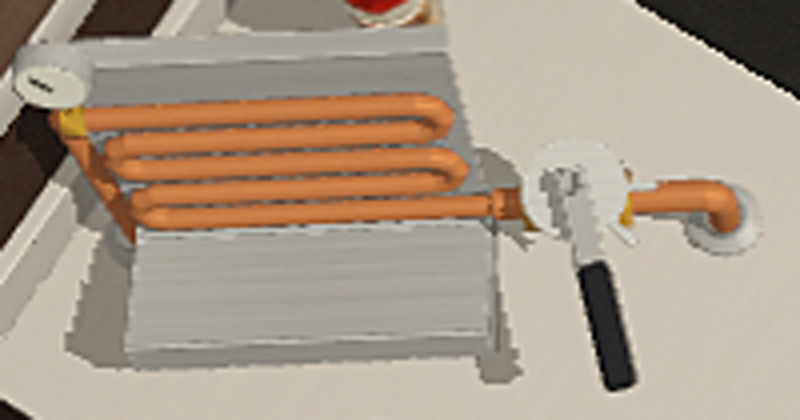

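View pics/c3.png

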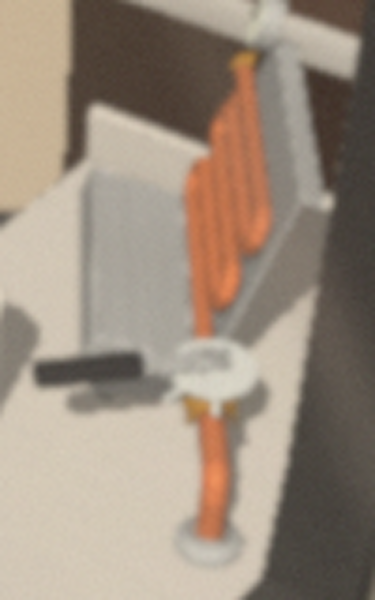

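The crops show slate top edges and stand corners clearly. In full-image pixels, the large slate's far top edge runs (360,271)–(437,273.5) and the small one's (372,299.5)–(431.5,301). The deck front runs (157.5,217)–(248,213), and the sleeve runs (273,196)–(280.5,227) in the top view and (340,208)–(368,208) in the side view.

```bash
cat > fit.py <<'E'
from h import *
from scipy.optimize import least_squares
np.set_printoptions(precision=4,suppress=True)
P={n:shot(n) for n in('top','side')}
def fit(pts,x0):
    # pts: (view, local xyz mm, full px)
    def W(v,l): 
        c,s=np.cos(v[2]),np.sin(v[2]); l=np.array(l)/1e3
        return np.array([v[0]+c*l[0]-s*l[1],v[1]+s*l[0]+c*l[1],l[2]+(v[3] if len(v)>3 else 0)])
    f=lambda v:np.concatenate([px(P[n],W(v,l))[0]-u for n,l,u in pts])
    r=least_squares(f,x0,loss='soft_l1'); print(r.x,'\n',f(r.x).reshape(-1,2).round(1).tolist()); return r.x
T=lambda u,v:('top',(u/4.21+350,v/4.21+230)); S=lambda u,v:('side',(u/3.81+230,v/3.81+240))
T2=lambda u,v:('top',(u/4+125,v/4+130)); S2=lambda u,v:('side',(u/3.75+330,v/3.75+110))
m=lambda q,*l:(q[0],l,q[1])
E
python3 - <<'E'
from fit import *
print('stand');fit([m(T(92,45),79,55,48),m(T(315,52),79,-55,48),m(S(462,150),-79,55,48),m(S(750,172),79,55,48),m(S(730,325),79,-55,48),m(S(420,300),-79,-55,48)],[.43,-.28,0,0])
print('large');fit([m(T(43,172),5,75,120),m(T(365,183),5,-75,120),m(T(36,194),-5,75,120),m(S(605,5),0,75,120),m(S(553,222),0,-75,120),m(S(568,372),0,-75,0)],[.43,-.28,0,.014])
print('small');fit([m(T(92,292),5,59,92),m(T(343,299),5,-59,92),m(T(87,306),-5,59,92),m(S(500,70),0,59,92),m(S(450,245),0,-59,92),m(S(466,355),0,-59,0)],[.37,-.28,0,.014])
c,s=np.cos(np.pi/10),np.sin(np.pi/10)
tb=lambda x,y,z:(30+c*x*1+s*z,y,40-s*x+c*z)
print('warmer');v=fit([m(T2(130,350),*tb(-62,95,0)),m(T2(492,333),*tb(-62,-95,0)),m(T2(137,228),*tb(0,95,0)),m(T2(495,219),*tb(0,-95,0)),m(T2(725,222),41,-220,3),m(S2(210,545),41,-220,3),m(S2(85,345),*tb(-62,-95,0)),m(S2(85,180),*tb(-62,95,0)),m(T2(447,118),*tb(0,-80,103)) ][:-1],[.62,.12,0,0])
print('sleeve tri',tri(P['top'],[T2(607,326)[1]],P['side'],[S2(90,367)[1]]))
print(atz(P['top'],[T2(593,263)[1],T2(622,388)[1]],.091))
C,Sn=np.cos(v[2]),np.sin(v[2]);print('stem',v[0]+C*.041+Sn*.145,v[1]+Sn*.041-C*.145)
E
```

```text
stand
[ 0.6291 -0.2748 -0.1221  0.0095] 
 [[-0.0, -96.0], [-1.3, -92.1], [-4.4, -4.1], [-1.1, 2.3], [1.2, 7.4], [-3.1, -0.3]]
large
[ 0.563  -0.2631  0.6105  0.0101] 
 [[-0.4, -45.0], [-15.1, -90.7], [4.2, -46.1], [-59.5, 4.2], [-1.6, -0.7], [-10.3, 0.1]]
small
[ 0.5245 -0.2727  0.6355  0.0124] 
 [[-0.6, -56.0], [-13.3, -92.4], [3.6, -55.3], [-48.7, 4.1], [-1.6, -1.1], [-7.7, 0.3]]
warmer
[ 0.593   0.1298  0.0431 -0.0078] 
 [[0.1, -0.0], [-0.4, -0.1], [1.0, 5.6], [-0.5, 3.6], [0.4, -0.4], [-0.2, 0.8], [3.0, -0.4], [2.0, -1.4]]
sleeve tri [[ 0.5642 -0.0312  0.0855  0.0008]]
[[ 0.5956 -0.0243  0.091 ]
 [ 0.5303 -0.0398  0.091 ]]
stem 0.6401831883905196 -0.013248954493177617
```

Run:
```python
from fit import *
S=lambda u,v:('side',((u-400)/3.81+230,v/3.81+240))
print('stand');fit([m(T(92,45),79,55,48),m(T(315,52),79,-55,48),m(S(462,150),-79,55,48),m(S(750,172),79,55,48),m(S(730,325),79,-55,48),m(S(420,300),-79,-55,48)],[.43,-.28,0,0])
print('large');a=fit([m(T(43,172),5,75,120),m(T(365,183),5,-75,120),m(T(36,194),-5,75,120),m(S(605,5),0,75,120),m(S(553,222),0,-75,120),m(S(568,372),0,-75,0)],[.43,-.28,0,.014])
print('small');b=fit([m(T(92,292),5,59,92),m(T(343,299),5,-59,92),m(T(87,306),-5,59,92),m(S(500,70),0,59,92),m(S(450,245),0,-59,92),m(S(466,355),0,-59,0)],[.37,-.28,0,.014])
c,s=np.cos(np.pi/10),np.sin(np.pi/10)
tb=lambda x,y,z:(30+c*x*1+s*z,y,40-s*x+c*z)
F=[m(T2(130,350),*tb(-62,95,0)),m(T2(492,333),*tb(-62,-95,0)),m(T2(725,222),41,-220,3),m(S2(210,545),41,-220,3),m(S2(85,345),*tb(-62,-95,0)),m(S2(85,180),*tb(-62,95,0)),m(T2(52,85),*tb(-5,94,146)),m(S2(266,20),*tb(-5,94,146))]
print('warmer');v=fit(F,[.62,.12,0]);fit(F,[.62,.12,0,0])
W=lambda l:np.array([v[0]+np.cos(v[2])*l[0]/1e3-np.sin(v[2])*l[1]/1e3,v[1]+np.sin(v[2])*l[0]/1e3+np.cos(v[2])*l[1]/1e3,l[2]/1e3])
print('stem',W((41,-145,85)))
def rect(L,H,t,x,z0=0):return[(x+i*t,j*L/2,z0+k*H) for i in(-1,1) for j in(-1,1) for k in(0,1)]
for n in P:
    im=P[n]['color'][:,:,::-1].copy()
    B=[[W(tb(*q)) for q in ((-62,95,0),(-62,-95,0),(0,-95,0),(0,95,0))],[W(tb(*q)) for q in ((0,95,16),(0,-95,16),(0,-95,108),(0,95,108))]]
    for p,L,H in((a,75,120),(b,59,92)):
        C,Sn=np.cos(p[2]),np.sin(p[2])
        B.append([np.array([p[0]+C*x-Sn*y,p[1]+Sn*x+C*y,p[3]+z]) for x,y,z in ((-.005,L/1e3,H/1e3),(.005,L/1e3,H/1e3),(.005,-L/1e3,H/1e3),(-.005,-L/1e3,H/1e3))])
    big=cv2.resize(im,None,fx=4,fy=4,interpolation=cv2.INTER_CUBIC)
    for q in B: cv2.polylines(big,[np.round((px(P[n],q)+.5)*4).astype(int)],True,(0,255,0),1)
    cv2.imwrite(f'pics/o{n}.png',big[500:1300,480:1780] if n=='top' else big[400:1400,900:1700])
i=cv2.imread('pics/otop.png');j=cv2.imread('pics/oside.png')
cv2.imwrite('pics/o1.png',i[0:480,0:800]);
cv2.imwrite('pics/o2.png',j[0:600])
```

```text
stand
[ 0.4292 -0.2792 -0.0335 -0.0039] 
 [[-0.3, -0.4], [-0.6, -0.6], [-0.3, -1.8], [1.0, -0.9], [-0.4, 3.6], [-2.6, 2.3]]
large
[ 0.4285 -0.27   -0.0262  0.0137] 
 [[-1.7, -0.1], [0.3, -1.0], [-0.1, -0.2], [-0.2, -2.2], [-0.7, 0.5], [-0.2, 1.7]]
small
[ 0.3768 -0.2788 -0.0366  0.0122] 
 [[-0.9, -0.7], [0.1, -0.3], [0.2, 1.1], [0.3, -1.2], [-0.8, 0.1], [0.2, 1.6]]
warmer
[0.5919 0.1275 0.0381] 
 [[-0.1, -0.5], [0.0, -0.1], [1.4, -0.4], [-0.8, -0.8], [2.5, -2.5], [1.9, -3.4], [1.3, 2.0], [-4.0, -0.5]]
[ 0.5929  0.1299  0.0403 -0.006 ] 
 [[-0.3, -0.3], [-0.6, -0.1], [0.4, -0.3], [-0.5, 0.3], [2.9, -1.1], [2.1, -2.0], [1.1, 2.6], [-3.9, 1.2]]
stem [ 0.6383 -0.0158  0.085 ]
```

View pics/o1.png

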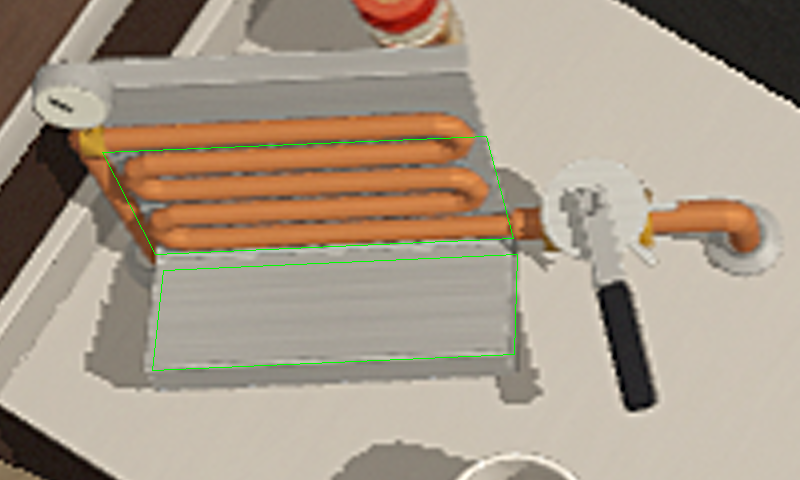

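The overlay matches. The green deck front (152,370)–(515,353) and the tube lower line near y≈250 fit the image, so the warmer pose is usable. Next I plan the first moves.

```bash
cat > mv.py <<'E'
from h import *
np.set_printoptions(precision=4,suppress=True)
WX=np.array([.592,.1275]);WY=.038
c,s=np.cos(np.pi/10),np.sin(np.pi/10)
Rw=R.from_euler('z',WY); Rtb=Rw*R.from_euler('y',18,degrees=True)
def tbw(x,y,z): # mm tb -> world m
    return np.r_[WX,0]+Rw.apply([.03,0,.04])+Rtb.apply(np.array([x,y,z])/1e3)
# tool in slate frame (x thickness, z up): tool x=+y, tool y=+x, tool z=-z
RS=R.from_matrix(np.array([[0,1,0],[1,0,0],[0,0,-1]]).T)
def go(pos,rot,f=None):
    st=ctrl.get_state(); r0=R.from_quat(st['tcp_rot']); p0=np.array(st['eef_pos'])
    print('turn',np.degrees((r0.inv()*rot).as_rotvec()).round(1),'shift',(r0.inv().apply(np.array(pos)-p0)*1e3).round(1))
def st():
    s=ctrl.get_state();print('t',round(s['time'],2),'pos',np.array(s['eef_pos']),'F',np.array(s['contact_force']).round(1),'open',round(s['opening'],3),'ff',s['finger_force'],'q',np.array(s['qpos']))
E
python3 - <<'E'
from mv import *
ctrl_p=ctrl.read_camera('top')
for z in(0,.3):print(atz(ctrl_p,[(385,185),(255,105),(205,10),(330,5),(392,150)],z))
r=R.from_euler('z',-.03)*RS
go([.4285,-.272,.200],r);go([.4285,-.272,.140],r)
print(r.as_matrix())
E
```

```text
[[ 0.6409 -0.2614  0.    ]
 [ 0.8299  0.0292  0.    ]
 [ 1.0635  0.1494  0.    ]
 [ 1.0726 -0.1418  0.    ]
 [ 0.7211 -0.2785  0.    ]]
[[ 0.5606 -0.2342  0.3   ]
 [ 0.7043 -0.0132  0.3   ]
 [ 0.882   0.0783  0.3   ]
 [ 0.8889 -0.1432  0.3   ]
 [ 0.6216 -0.2472  0.3   ]]
turn [ -0.   -0.  -74.3] shift [ 349.8 -307.2   53.3]
turn [ -0.   -0.  -74.3] shift [ 349.8 -307.2  113.3]
[[ 0.03    0.9996  0.    ]
 [ 0.9996 -0.03    0.    ]
 [ 0.      0.     -1.    ]]
```

The manual's scale: shifts go in shares of 750 mm and turns go in shares of 4 rad. Converting my numbers, 350 mm / 750 = 0.4667, -307 mm / 750 = -0.4093, -74.3 degrees / 229.1831 = -0.3242.

Request:
send_rows --rows "0 0 -0.0436 0.0587 -0.0507 0 -0.06;0 0 -0.0873 0.1173 -0.1027 0.0133 -0.06;0 0 -0.1309 0.176 -0.1547 0.0267 -0.06;0 0 -0.1745 0.2347 -0.2067 0.04 -0.06;0 0 -0.2182 0.2933 -0.2573 0.0533 -0.06;0 0 -0.2618 0.352 -0.3093 0.064 -0.06;0 0 -0.3054 0.4107 -0.36 0.0707 -0.06;0 0 -0.3242 0.4667 -0.4093 0.0707 -0.06" --grip_force 40

```text
time: 2.65
eef_pos: [0.4295, -0.2703, 0.2001]
tcp_rot: [0.716, 0.698, 0.0, -0.0]
contact_force: [1.3, 0.6, 0.0]
opening: 0.469
finger_force: 0.0
```

Run:
```python
from mv import *
st()
r=R.from_euler('z',-.03)*RS
p=shot('top');a=shot('side','s1')
for n in('large_slate_top','small_slate_top'):
    for q in(p,a): print(n,[(w(q,k['position']),round(k['p'],2)) for k in ctrl.look_for(q,n)[:1]])
go([.4285,-.272,.200],r);go([.4285,-.272,.140],r)
```

```text
t 2.65 pos [ 0.4295 -0.2703  0.2001] F [1.3 0.6 0. ] open 0.469 ff 0.0 q [-0.762  -0.0346  2.032   0.0001  1.1443 -0.7358]
large_slate_top []
large_slate_top [(array([ 0.435 , -0.2945,  0.1052]), 0.91)]
small_slate_top []
small_slate_top [(array([ 0.3798, -0.2971,  0.0832]), 0.95)]
turn [ 0.  0. -0.] shift [ 1.  -0.   0.5]
turn [ 0.  0. -0.] shift [ 1.1 -0.  60.5]
```

To row units: 60 mm / 750 = 0.08, 50 mm / 750 = 0.0667.

Request:
send_rows --rows "0 0 0 0.0013 0 0.04 -0.06;0 0 0 0.0013 0 0.0667 -0.06;0 0 0 0.0013 0 0.08 -0.06;0 0 0 0.0013 0 0.08 -0.06;0 0 0 0.0013 0 0.08 -0.5;0 0 0 0.0013 0 0.08 -1;0 0 0 0.0013 0 0.08 -1;0 0 0 0.0013 0 0.08 -1" --grip_force 60

```text
time: 3.95
eef_pos: [0.4296, -0.272, 0.1416]
tcp_rot: [0.717, 0.697, -0.0, 0.002]
contact_force: [0.2, -1.3, 4.5]
opening: 0.094
finger_force: 62.6
```

To row units: -30 mm / 750 = -0.04, -15 mm / 750 = -0.02.

Request:
send_rows --rows "0 0 0 0 0 -0.0027 -1;0 0 0 0 0 -0.0067 -1;0 0 0 0 0 -0.02 -1;0 0 0 0 0 -0.04 -1"

```text
time: 4.45
eef_pos: [0.4282, -0.2705, 0.1701]
tcp_rot: [0.717, 0.697, -0.0, -0.001]
contact_force: [1.2, -0.2, -4.5]
opening: 0.095
finger_force: 61.4
```

```bash
cat >> mv.py <<'E'
def place(x,z,tilt,h,y=0):
    "TCP pose (world) for slate origin at tb x,z (mm), tilted `tilt` deg toward robot, TCP h mm above slate bottom"
    r=Rtb*R.from_euler('y',-tilt,degrees=True); return tbw(x,y,z)+r.apply([0,0,h/1e3]), r*RS
E
python3 - <<'E'
from mv import *
p,r=place(-8,1,9,126.5); print(p)
print('up');go([.4285,-.271,.385],R.from_euler('z',-.03)*RS)
print('over');go(p*[1,1,0]+[0,0,.385],r)
print('final');go(p,r)
E
```

```text
[0.6345 0.1291 0.1684]
up
turn [-0.1 -0.1  0.1] shift [  -0.1   -0.2 -214.9]
over
turn [ 8.9 -0.4 -3.8] shift [ 405.8  194.1 -214.5]
final
turn [ 8.9 -0.4 -3.8] shift [405.4 194.6   2.1]
```

To row units: -215 mm / 750 = -0.2867, -165 mm / 750 = -0.22.

Request:
send_rows --rows "0 0 0 0 0 -0.0733 -1;0 0 0 0 0 -0.1467 -1;0 0 0 0 0 -0.22 -1;0 0 0 0 0 -0.2867 -1;0 0 0 0.0333 0.0267 -0.2867 -1;0 0 0 0.0867 0.06 -0.2867 -1;0 0 0 0.1467 0.0933 -0.2867 -1;0 0 0 0.2133 0.1267 -0.2867 -1"

```text
time: 5.45
eef_pos: [0.5283, -0.1129, 0.3861]
tcp_rot: [0.718, 0.696, -0.001, -0.0]
contact_force: [0.8, -1.2, -4.3]
opening: 0.095
finger_force: 61.5
```

To row units: 246 mm / 750 = 0.328, 230 mm / 750 = 0.3067, 8.9 degrees / 229.1831 = 0.0388.

Request:
send_rows --rows "0.0044 0 -0.0022 0.0667 0.0267 0 -1;0.0131 0 -0.0044 0.1333 0.0533 0 -1;0.0218 0 -0.0087 0.2 0.08 0 -1;0.0305 0 -0.0131 0.26 0.1067 0 -1;0.0388 -0.0017 -0.0166 0.3067 0.1267 0 -1;0.0388 -0.0017 -0.0166 0.328 0.132 0 -1;0.0388 -0.0017 -0.0166 0.328 0.132 0 -1;0.0388 -0.0017 -0.0166 0.328 0.132 0 -1"

```text
time: 6.45
eef_pos: [0.6342, 0.1277, 0.3858]
tcp_rot: [0.692, 0.718, -0.057, -0.053]
contact_force: [0.3, 0.4, -4.2]
opening: 0.097
finger_force: 61.5
```

Run:
```python
from mv import *
st()
p,r=place(-8,1,9,126.5)
print('over');go(p*[1,1,0]+[0,0,.385],r)
for z in(60,20,8,4,1,-2):
    p,r=place(-8,z,9,126.5);print(z,end=' ');go(p,r)
```

```text
t 6.45 pos [0.6342 0.1277 0.3858] F [ 0.3  0.4 -4.2] open 0.097 ff 61.49342179298401 q [ 0.0428  0.2383  1.4022 -0.0019  1.6565  0.0067]
over
turn [ 0.1  0.1 -0.1] shift [1.4 0.4 0.8]
60 turn [ 0.1  0.1 -0.1] shift [  1.9  43.3 156.5]
20 turn [ 0.1  0.1 -0.1] shift [  1.9  37.  196. ]
8 turn [ 0.1  0.1 -0.1] shift [  2.   35.1 207.9]
4 turn [ 0.1  0.1 -0.1] shift [  2.   34.4 211.8]
1 turn [ 0.1  0.1 -0.1] shift [  2.   34.  214.8]
-2 turn [ 0.1  0.1 -0.1] shift [  2.   33.5 217.8]
```

Request:
send_rows --rows "0 0 0 0.0027 0.0107 0.0667 -1;0 0 0 0.0027 0.0227 0.1333 -1;0 0 0 0.0027 0.0347 0.2 -1;0 0 0 0.0027 0.0413 0.24 -1;0 0 0 0.0027 0.044 0.26 -1;0 0 0 0.0027 0.0453 0.2707 -1;0 0 0 0.0027 0.0453 0.2747 -1;0 0 0 0.0027 0.0453 0.2747 -1"

```text
time: 7.45
eef_pos: [0.6369, 0.1306, 0.178]
tcp_rot: [0.692, 0.718, -0.056, -0.052]
contact_force: [0.6, 0.4, -3.9]
opening: 0.097
finger_force: 61.5
```

Run:
```python
from mv import *
st()
p=shot('top','t2');q=shot('side','s2')
a=cv2.resize(p['color'][120:235,130:260,::-1],(520,460),interpolation=cv2.INTER_CUBIC)
b=cv2.resize(q['color'][110:225,330:400,::-1],(280,460),interpolation=cv2.INTER_CUBIC)
cv2.imwrite('pics/m2.png',np.hstack([a,b]))
```

```text
t 7.45 pos [0.6369 0.1306 0.178 ] F [ 0.6  0.4 -3.9] open 0.097 ff 61.4768922328949 q [ 0.0466  0.3734  1.6133 -0.0004  1.3081  0.0096]
```

View pics/m2.png

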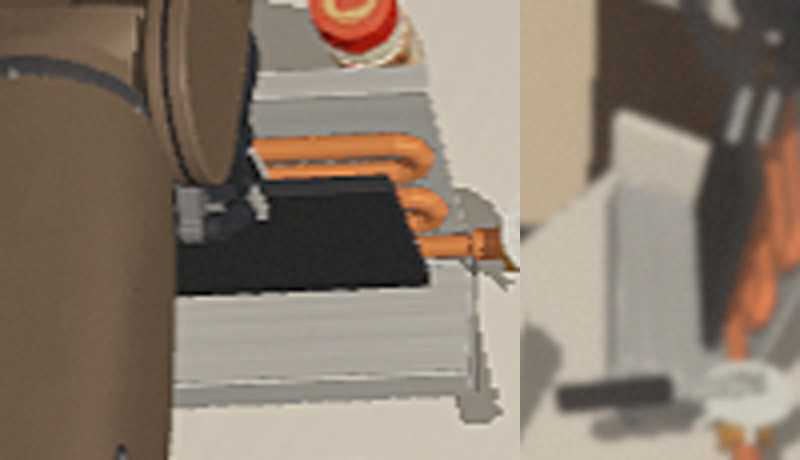

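The slate hovers over the deck in front of the tubes: its lower right corner is at crop (428,285), and its top edge lies around y≈180 just before the upper tubes. I lower it gently.

To row units: 6 mm / 750 = 0.008, 4 mm / 750 = 0.0053.

Request:
send_rows --rows "0 0 0 0 0 0.0027 -1;0 0 0 0 0 0.0053 -1;0 0 0 0 0 0.008 -1;0 0 0 0 0 0.008 -1"

```text
time: 8.05
eef_pos: [0.635, 0.1306, 0.1702]
tcp_rot: [0.692, 0.718, -0.057, -0.054]
contact_force: [-0.3, 0.5, -4.8]
opening: 0.096
finger_force: 61.5
```

To row units: 2 mm / 750 = 0.0027, 1 mm / 750 = 0.0013.

Request:
send_rows --rows "0 0 0 0 0 0.0013 -1;0 0 0 0 0 0.0027 -1;0 0 0 0 0 0.0027 -1"

```text
time: 8.43
eef_pos: [0.6355, 0.1306, 0.1697]
tcp_rot: [0.692, 0.718, -0.056, -0.053]
contact_force: [0.0, -0.1, -0.1]
opening: 0.095
finger_force: 62.0
```

To row units: -10 mm / 750 = -0.0133, -9 mm / 750 = -0.012.

Request:
send_rows --rows "0 0 0 0 0 0 -0.78;0 0 0 0 0 -0.0013 -0.72;0 0 0 0 0 -0.004 -0.68;0 0 0 0 0 -0.0067 -0.66;0 0 0 0 0.0027 -0.0093 -0.66;0 0 0 0 0.0053 -0.012 -0.66;0 0 0 0 0.0067 -0.0133 -0.66;0 0 0 0 0.0067 -0.0133 -0.66"

```text
time: 9.43
eef_pos: [0.6417, 0.1309, 0.1779]
tcp_rot: [0.692, 0.718, -0.056, -0.053]
contact_force: [0.8, -0.2, 0.1]
opening: 0.172
finger_force: 0.3
```

Run:
```python
from mv import *
st()
p=shot('top','t3');q=shot('side','s3')
a=cv2.resize(p['color'][120:235,130:260,::-1],(520,460),interpolation=cv2.INTER_CUBIC)
b=cv2.resize(q['color'][110:225,330:400,::-1],(280,460),interpolation=cv2.INTER_CUBIC)
cv2.imwrite('pics/m3.png',np.hstack([a,b]))
```

```text
t 9.43 pos [0.6417 0.1309 0.1779] F [ 0.8 -0.2  0.1] open 0.172 ff 0.3405983744778496 q [ 0.0466  0.3842  1.5993 -0.0004  1.313   0.0095]
```

View pics/m3.png

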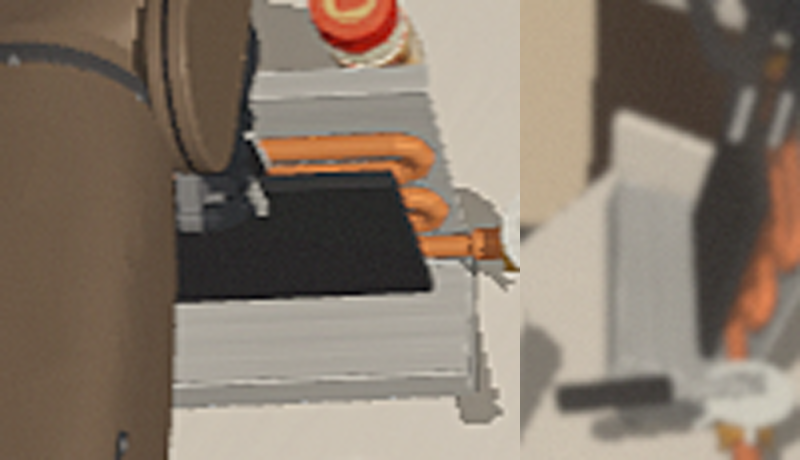

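The slate stands on the deck leaning back, with its top at about y≈178 in the crop. The grip is released and only the back finger supports it. I carry it the rest of the way to the tubes.

To row units: 10 mm / 750 = 0.0133, 8 mm / 750 = 0.0107.

Request:
send_rows --rows "0 0 0 0 0.0027 0 -0.66;0 0 0 0 0.0053 0 -0.66;0 0 0 0 0.008 0 -0.66;0 0 0 0 0.0107 -0.0013 -0.66;0 0 0 0 0.0133 -0.0013 -0.66;0 0 0 0 0.0133 -0.0013 -0.66"

```text
time: 10.28
eef_pos: [0.6517, 0.1313, 0.1773]
tcp_rot: [0.692, 0.718, -0.056, -0.053]
contact_force: [0.1, -0.3, -0.4]
opening: 0.169
finger_force: 0.4
```

To row units: -110 mm / 750 = -0.1467, -70 mm / 750 = -0.0933.

Request:
send_rows --rows "0 0 0 0 0 -0.0027 -0.66;0 0 0 0 0 -0.0053 -0.66;0 0 0 0 -0.0027 -0.0093 -0.66;0 0 0 0 -0.0053 -0.016 -0.66;0 0 0 0 -0.0067 -0.0267 -0.66;0 0 0 0 -0.0067 -0.0533 -0.66;0 0 0 0 -0.0067 -0.0933 -0.66;0 0 0 0 -0.0067 -0.1467 -0.66"

```text
time: 11.28
eef_pos: [0.6635, 0.1319, 0.2881]
tcp_rot: [0.692, 0.718, -0.057, -0.053]
contact_force: [0.9, 0.2, 0.3]
opening: 0.169
finger_force: 0.0
```

Run:
```python
from mv import *
st()
r=R.from_euler('z',-.035)*RS
print('up');s=ctrl.get_state();go(np.array(s['eef_pos'])*[1,1,0]+[0,0,.33],R.from_quat(s['tcp_rot']))
go([.50,-.10,.33],r)
go([.377,-.279,.33],r)
go([.377,-.279,.16],r)
```

```text
t 11.28 pos [0.6635 0.1319 0.2881] F [0.9 0.2 0.3] open 0.169 ff 0.0 q [ 0.0466  0.3454  1.4445 -0.0004  1.508   0.0094]
up
turn [0. 0. 0.] shift [ -0.1  -6.5 -41.4]
turn [-8.9  0.4  4.1] shift [-225.7 -176.4  -14.2]
turn [-8.9  0.4  4.1] shift [-400.  -304.4    6.3]
turn [-8.9  0.4  4.1] shift [-399.6 -278.   174.2]
```

To row units: -348 mm / 750 = -0.464, -300 mm / 750 = -0.4, -8.9 degrees / 229.1831 = -0.0388.

Request:
send_rows --rows "0 0 0 -0.0133 -0.02 -0.0467 -0.3;-0.0131 0 0.0044 -0.0733 -0.064 -0.0467 -0.1;-0.0262 0.0009 0.0131 -0.14 -0.1133 -0.0333 -0.06;-0.0388 0.0017 0.0179 -0.2067 -0.1667 -0.024 -0.06;-0.0388 0.0017 0.0179 -0.2733 -0.216 -0.016 -0.06;-0.0388 0.0017 0.0179 -0.3373 -0.264 -0.008 -0.06;-0.0388 0.0017 0.0179 -0.4 -0.3107 0 -0.06;-0.0388 0.0017 0.0179 -0.464 -0.3573 0.0053 -0.06"

```text
time: 12.28
eef_pos: [0.4102, -0.2272, 0.3268]
tcp_rot: [0.719, 0.695, -0.0, 0.002]
contact_force: [0.5, 0.4, 0.0]
opening: 0.47
finger_force: 0.0
```

Run:
```python
from mv import *
st()
r=R.from_euler('z',-.035)*RS
go([.377,-.279,.33],r)
go([.377,-.279,.16],r)
go([.377,-.279,.112],r)
```

```text
t 12.28 pos [ 0.4102 -0.2272  0.3268] F [0.5 0.4 0. ] open 0.47 ff 0.0 q [-0.7225 -0.236   1.9765 -0.0003  1.3979 -0.6882]
turn [0.1 0.1 0. ] shift [-53.  -31.4  -3.2]
turn [0.1 0.1 0. ] shift [-52.6 -31.8 166.8]
turn [0.1 0.1 0. ] shift [-52.5 -31.9 214.8]
```

To row units: 213 mm / 750 = 0.284, 195 mm / 750 = 0.26.

Request:
send_rows --rows "0 0 0 -0.0533 -0.0293 0 -0.06;0 0 0 -0.0707 -0.0427 0.0667 -0.06;0 0 0 -0.0707 -0.0427 0.1467 -0.06;0 0 0 -0.0707 -0.0427 0.2133 -0.06;0 0 0 -0.0707 -0.0427 0.26 -0.06;0 0 0 -0.0707 -0.0427 0.284 -0.06;0 0 0 -0.0707 -0.0427 0.284 -0.06;0 0 0 -0.0707 -0.0427 0.284 -0.5"

```text
time: 13.28
eef_pos: [0.3785, -0.2787, 0.1137]
tcp_rot: [0.719, 0.695, -0.0, 0.002]
contact_force: [0.3, -0.1, -0.5]
opening: 0.272
finger_force: 0.0
```

To row units: -150 mm / 750 = -0.2, -95 mm / 750 = -0.1267.

Request:
send_rows --rows "0 0 0 0 0 0 -1;0 0 0 0 0 0 -1;0 0 0 0 0 0 -1;0 0 0 0 0 -0.004 -1;0 0 0 0 0 -0.0133 -1;0 0 0 0 0 -0.0533 -1;0 0 0 0 0 -0.1267 -1;0 0 0 0 0 -0.2 -1"

```text
time: 14.28
eef_pos: [0.377, -0.277, 0.2626]
tcp_rot: [0.719, 0.695, -0.0, -0.001]
contact_force: [0.9, -1.3, -2.9]
opening: 0.096
finger_force: 61.2
```

Run:
```python
from mv import *
st()
p=shot('top','t4');q=shot('side','s4')
a=cv2.resize(p['color'][120:235,120:250,::-1],(520,460),interpolation=cv2.INTER_CUBIC)
b=cv2.resize(q['color'][110:225,330:400,::-1],(280,460),interpolation=cv2.INTER_CUBIC)
cv2.imwrite('pics/m4.png',np.hstack([a,b]))
# predicted px of large slate corners if flush
for n,k in(('top',p),('side',q)):
    print(n,px(k,[tbw(-10,75,0),tbw(-10,-75,0),tbw(-10,75,120),tbw(-10,-75,120)]).round(1).tolist())
```

```text
t 14.28 pos [ 0.377  -0.277   0.2626] F [ 0.9 -1.3 -2.9] open 0.096 ff 61.229363679885864 q [-0.8509 -0.193   2.0569 -0.0002  1.2793 -0.8164]
top [[169.2, 195.4], [239.4, 192.4], [152.9, 162.8], [229.7, 159.5]]
side [[373.0, 164.4], [375.2, 200.1], [391.4, 126.9], [395.5, 161.4]]
```

View pics/m4.png

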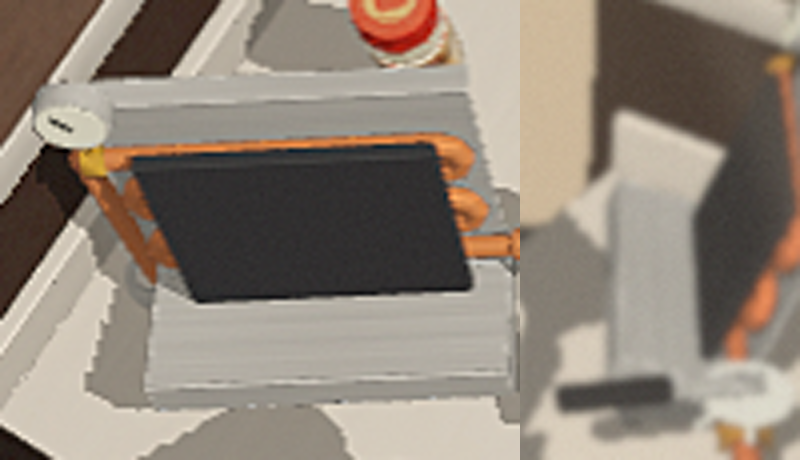

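The large slate stands centred and flush: its corners, crop (197,300), (470,288) and (135,160), match the predicted flush position within 1 px. Now I carry the small slate over.

Run:
```python
from mv import *
p,r=place(-22,1,12,100); print(p)
go([.377,-.279,.37],R.from_euler('z',-.035)*RS)
go([.50,-.10,.37],r)
go(p*[1,1,0]+[0,0,.36],r)
go(p,r)
```

```text
[0.6118 0.1283 0.1472]
turn [0.6 0.6 0. ] shift [  -0.1   -1.9 -100.4]
turn [ 6.5  0.4 -4.2] shift [ 183.   114.9 -101.2]
turn [ 6.5  0.4 -4.2] shift [415.  218.8 -92.7]
turn [ 6.5  0.4 -4.2] shift [417.3 216.7 120.1]
```

To row units: 290 mm / 750 = 0.3867, 240 mm / 750 = 0.32, -4 degrees / 229.1831 = -0.0175.

Request:
send_rows --rows "0 0 0 0 0 -0.0733 -1;0 0 0 0.0133 0.0133 -0.14 -1;0 0 0 0.06 0.0427 -0.1467 -1;0 0 0 0.1267 0.0827 -0.1467 -1;0 0 -0.0044 0.1933 0.1227 -0.1467 -1;0.0044 0 -0.0087 0.256 0.1573 -0.1413 -1;0.0087 0 -0.0131 0.32 0.1867 -0.136 -1;0.0131 0 -0.0175 0.3867 0.2173 -0.1307 -1"

```text
time: 15.38
eef_pos: [0.5505, 0.0084, 0.358]
tcp_rot: [0.694, 0.719, -0.019, -0.02]
contact_force: [0.4, -1.3, -2.3]
opening: 0.097
finger_force: 61.2
```

To row units: 125 mm / 750 = 0.1667, 90 mm / 750 = 0.12, 3.2 degrees / 229.1831 = 0.014.

Request:
send_rows --rows "0.0065 0 0 0.06 0.0293 0 -1;0.0131 0 0 0.12 0.0533 0 -1;0.014 0 0 0.1667 0.072 0 -1;0.014 0 0 0.1667 0.072 0 -1"

```text
time: 15.88
eef_pos: [0.5997, 0.1357, 0.3546]
tcp_rot: [0.692, 0.72, -0.04, -0.039]
contact_force: [-0.5, -0.9, -1.8]
opening: 0.098
finger_force: 61.2
```

Run:
```python
from mv import *
st()
for z in(60,10,4,1):
    p,r=place(-22,z,12,100);go(p,r)
```

```text
t 15.88 pos [0.5997 0.1357 0.3546] F [-0.5 -0.9 -1.8] open 0.098 ff 61.21562361717224 q [0.0564 0.1525 1.5538 0.0037 1.5472 0.017 ]
turn [-0.4 -0.1  0.1] shift [ -8.2  46.7 146.9]
turn [-0.4 -0.1  0.1] shift [ -8.3  36.7 195.9]
turn [-0.4 -0.1  0.1] shift [ -8.3  35.5 201.8]
turn [-0.4 -0.1  0.1] shift [ -8.3  34.9 204.7]
```

To row units: 195 mm / 750 = 0.26, 188 mm / 750 = 0.2507.

Request:
send_rows --rows "0 0 0 -0.0053 0 0 -1;0 0 0 -0.0107 0.016 0.06 -1;0 0 0 -0.0107 0.0307 0.1267 -1;0 0 0 -0.0107 0.0427 0.1867 -1;0 0 0 -0.0107 0.0467 0.2267 -1;0 0 0 -0.0107 0.048 0.2507 -1;0 0 0 -0.0107 0.048 0.26 -1;0 0 0 -0.0107 0.048 0.26 -1"

```text
time: 16.88
eef_pos: [0.6153, 0.1259, 0.1602]
tcp_rot: [0.694, 0.718, -0.038, -0.038]
contact_force: [0.5, -0.4, -2.5]
opening: 0.096
finger_force: 61.2
```

Run:
```python
from mv import *
st()
for z in(4,1):
    p,r=place(-22,z,12,100);go(p,r)
```

```text
t 16.88 pos [0.6153 0.1259 0.1602] F [ 0.5 -0.4 -2.5] open 0.096 ff 61.2052059173584 q [0.0398 0.324  1.7097 0.002  1.2148 0.004 ]
turn [-0.1 -0.1 -0.2] shift [ 2.5 -1.4 10.3]
turn [-0.1 -0.1 -0.2] shift [ 2.5 -2.  13.3]
```

To row units: 11 mm / 750 = 0.0147, 10 mm / 750 = 0.0133.

Request:
send_rows --rows "0 0 0 0.0027 -0.0013 0.0053 -1;0 0 0 0.0027 -0.0027 0.0107 -1;0 0 0 0.0027 -0.0027 0.0133 -1;0 0 0 0.0027 -0.0027 0.0147 -1;0 0 0 0.0027 -0.0027 0.0147 -1"

```text
time: 17.5
eef_pos: [0.6117, 0.1282, 0.1486]
tcp_rot: [0.693, 0.718, -0.038, -0.038]
contact_force: [0.2, -0.3, -2.4]
opening: 0.097
finger_force: 61.2
```

To row units: 2 mm / 750 = 0.0027, 1 mm / 750 = 0.0013.

Request:
send_rows --rows "0 0 0 0 0 0.0013 -1;0 0 0 0 0 0.0027 -1;0 0 0 0 0 0.0027 -1"

```text
time: 17.88
eef_pos: [0.6122, 0.1284, 0.148]
tcp_rot: [0.693, 0.719, -0.038, -0.038]
contact_force: [-1.3, 1.0, 3.5]
opening: 0.096
finger_force: 62.0
```

To row units: -9 mm / 750 = -0.012, -8 mm / 750 = -0.0107.

Request:
send_rows --rows "0 0 0 0 0 -0.0013 -0.8;0 0 0 0 0 -0.0013 -0.74;0 0 0 0 0 -0.0027 -0.7;0 0 0 0 0 -0.0053 -0.66;0 0 0 0 0.0013 -0.008 -0.66;0 0 0 0 0.0027 -0.0107 -0.66;0 0 0 0 0.004 -0.012 -0.66;0 0 0 0 0.004 -0.012 -0.66"

```text
time: 18.88
eef_pos: [0.6157, 0.1283, 0.1555]
tcp_rot: [0.693, 0.718, -0.038, -0.038]
contact_force: [0.5, -0.3, 0.3]
opening: 0.171
finger_force: 0.2
```

To row units: 3 mm / 750 = 0.004, 2 mm / 750 = 0.0027.

Request:
send_rows --rows "0 0 0 0 0.0013 0 -0.66;0 0 0 0 0.0027 0 -0.66;0 0 0 0 0.004 0 -0.66;0 0 0 0 0.004 0 -0.66"

```text
time: 19.38
eef_pos: [0.6184, 0.1284, 0.1547]
tcp_rot: [0.693, 0.718, -0.038, -0.038]
contact_force: [-0.4, 0.7, -0.2]
opening: 0.17
finger_force: 0.2
```

Run:
```python
from mv import *
st()
p=shot('top','t5');q=shot('side','s5')
a=cv2.resize(p['color'][120:235,120:250,::-1],(520,460),interpolation=cv2.INTER_CUBIC)
b=cv2.resize(q['color'][110:225,330:400,::-1],(280,460),interpolation=cv2.INTER_CUBIC)
cv2.imwrite('pics/m5.png',np.hstack([a,b]))
```

```text
t 19.38 pos [0.6184 0.1284 0.1547] F [-0.4  0.7 -0.2] open 0.17 ff 0.15216402724036016 q [0.0434 0.3378 1.7028 0.0025 1.2094 0.0071]
```

View pics/m5.png

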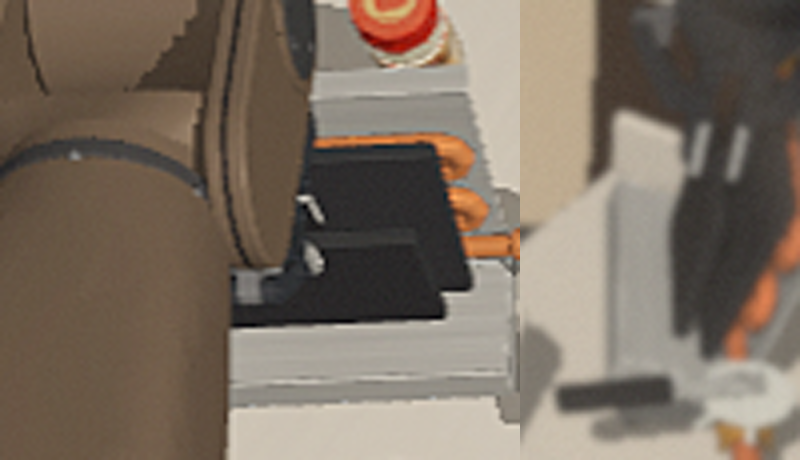

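The small slate stands on the deck in front of the large one, its lower right corner at crop (445,318), leaning back onto the rear finger. I continue toward the large slate and withdraw.

To row units: 4 mm / 750 = 0.0053, 3 mm / 750 = 0.004.

Request:
send_rows --rows "0 0 0 0 0.0013 0 -0.66;0 0 0 0 0.0027 0 -0.66;0 0 0 0 0.004 0 -0.66;0 0 0 0 0.0053 0 -0.66;0 0 0 0 0.0053 0 -0.66"

```text
time: 20.1
eef_pos: [0.6225, 0.1286, 0.1545]
tcp_rot: [0.693, 0.718, -0.038, -0.038]
contact_force: [-0.3, -0.1, 0.0]
opening: 0.167
finger_force: 0.2
```

Request:
send_rows --rows "0 0 0 0 0 -0.0013 -0.66;0 0 0 0 0 -0.0027 -0.66;0 0 0 0 -0.0013 -0.0053 -0.66;0 0 0 0 -0.0027 -0.008 -0.66;0 0 0 0 -0.0053 -0.016 -0.66;0 0 0 0 -0.0107 -0.0467 -0.66;0 0 0 0 -0.02 -0.1 -0.66;0 0 0 0 -0.0267 -0.16 -0.66"

```text
time: 21.1
eef_pos: [0.6148, 0.1281, 0.2768]
tcp_rot: [0.693, 0.718, -0.039, -0.039]
contact_force: [-0.4, -0.8, 0.3]
opening: 0.169
finger_force: 0.0
```

Run:
```python
from mv import *
st()
S=np.array([.6383,-.0158]);L=np.array([.564,-.0312])
# gripper at sleeve: tool y tangential. lever dir angle
d=np.array([-.0653,-.0155]); a=np.arctan2(d[1],d[0]); print('lever ang',a)
# tool y perpendicular to lever: currently tool y ~ world +x; need ~ +-world y
g=S+.08*d/np.linalg.norm(d); print(g)
for k in(-1,1):
    yd=a+k*np.pi/2; r=R.from_matrix(np.array([[np.cos(yd+np.pi/2),np.sin(yd+np.pi/2),0],[np.cos(yd),np.sin(yd),0],[0,0,-1]]).T)
    go([*g,.20],r); go([*g,.088],r)
```

```text
t 21.1 pos [0.6148 0.1281 0.2768] F [-0.4 -0.8  0.3] open 0.169 ff 0.0 q [0.0433 0.2219 1.6137 0.0023 1.4157 0.0073]
lever ang -2.908539699005538
[ 0.5605 -0.0343]
turn [  -4.5   -5.6 -101.2] shift [-160.5  -51.3   82.7]
turn [  -4.5   -5.6 -101.2] shift [-160.7  -39.   194. ]
turn [-5.3  4.2 78.6] shift [-160.5  -51.3   82.7]
turn [-5.3  4.2 78.6] shift [-160.7  -39.   194. ]
```

To row units: -161 mm / 750 = -0.2147, -160 mm / 750 = -0.2133, 78.6 degrees / 229.1831 = 0.343.

Request:
send_rows --rows "-0.0022 0.0022 0.0436 -0.0533 -0.0107 0 0;-0.0044 0.0044 0.0873 -0.1067 -0.024 0.0133 0.1;-0.0087 0.0087 0.1309 -0.16 -0.0373 0.04 0.1;-0.0131 0.0109 0.1745 -0.2133 -0.0507 0.0667 0.1;-0.0175 0.0131 0.2182 -0.2147 -0.0667 0.1067 0.1;-0.0196 0.0153 0.2618 -0.2147 -0.0667 0.1067 0.1;-0.0218 0.0175 0.3054 -0.2147 -0.0667 0.1067 0.1;-0.0231 0.0183 0.343 -0.2147 -0.0667 0.1067 0.1"

```text
time: 22.1
eef_pos: [0.5627, -0.0348, 0.2021]
tcp_rot: [0.994, 0.114, 0.001, 0.0]
contact_force: [0.3, 0.8, 0.3]
opening: 0.548
finger_force: 0.0
```

```bash
cat > lev.py <<'E'
from mv import *
S=np.array([.6383,-.0158])
def pose(ang,z,rad=.078):
    "ang = valve angle; world lever direction"
    a=np.pi+WY+ang; d=np.array([np.cos(a),np.sin(a)]); yd=a+np.pi/2
    r=R.from_matrix(np.array([[-d[0],-d[1],0],[-d[1],d[0],0],[0,0,-1]]).T)
    return np.r_[S+rad*d,z],r
def lever(p,n):
    "dark sleeve seen in view: angle by PCA at z=.091"
    im=p['color'].astype(int); u=px(p,[*S-[.04,.04],.088])[0].astype(int)
    g=im.max(2)<70; m=np.zeros_like(g); m[u[1]-35:u[1]+35,u[0]-35:u[0]+35]=1
    k,lab,stt,cen=cv2.connectedComponentsWithStats((g&m).astype(np.uint8))
    for i in range(1,k):
        if 40<stt[i,4]<900:
            v,x=np.nonzero(lab==i); X=atz(p,np.c_[x,v].astype(float),.088)[:,:2]
            c=X.mean(0); e=np.linalg.svd(X-c,full_matrices=False)[2][0]; e*=np.sign(e@(c-S))
            print(n,'n',stt[i,4],'c',c,'angPCA',np.arctan2(e[1],e[0])%(2*np.pi)-np.pi-WY,'angC',np.arctan2(*(c-S)[::-1])%(2*np.pi)-np.pi-WY,'rad',np.linalg.norm(c-S))
E
python3 - <<'E'
from lev import *
st()
for n in('top','side'):
    p=shot(n,n+'6'); lever(p,n)
    if n=='top': # initial picture compare
        q=dict(p);q['color']=cv2.imread('pics/top0.png')[:,:,::-1]; lever(q,'top0')
    else:
        q=dict(p);q['color']=cv2.imread('pics/side0.png')[:,:,::-1]; lever(q,'side0')
    for t in('large_slate','small_slate','large_slate_top','small_slate_top','mug','kitchen_roll','bell','paddle'): print(t,[(w(p,k['position']),round(k['p'],2)) for k in ctrl.look_for(p,t)[:2]])
    # mean brightness of small slate region, px of expected corners
    print(px(p,[tbw(-25,59,0),tbw(-25,-59,0),tbw(-20,59,92),tbw(-20,-59,92)]).round(1).tolist())
P,r=pose(.2,.12);go(P,r);P,r=pose(.2,.088);go(P,r)
E
```

```text
t 22.1 pos [ 0.5627 -0.0348  0.2021] F [0.3 0.8 0.3] open 0.548 ff 0.0 q [-0.2416  0.0903  1.9003 -0.0004  1.1496  1.1017]
top n 80 c [ 0.5992 -0.0269] angPCA -0.326910187786219 angC 0.2390306015511461 rad 0.04061610438773354
top n 281 c [ 0.6247 -0.0719] angPCA -0.02989898848811042 angC 1.294951113084147 rad 0.05773157836838004
top n 59 c [ 0.6137 -0.002 ] angPCA -1.7906959626495424 angC -0.5491196824406932 rad 0.02826141139273324
top0 n 237 c [ 0.5637 -0.0301] angPCA 0.2093459307847592 angC 0.15200059051019313 rad 0.07593499303045056
large_slate [(array([0.6513, 0.1622, 0.1421]), 0.88)]
small_slate [(array([0.6212, 0.1577, 0.1101]), 0.96)]
large_slate_top [(array([0.6471, 0.1621, 0.1427]), 0.55), (array([ 0.419 , -0.2759,  0.0449]), 0.36)]
small_slate_top [(array([0.6167, 0.1555, 0.1059]), 0.81)]
mug [(array([0.4657, 0.0071, 0.0096]), 0.94)]
kitchen_roll [(array([ 0.3987, -0.0678,  0.2213]), 0.81)]
bell [(array([ 0.5549, -0.4037,  0.0342]), 0.68)]
paddle [(array([ 0.4806, -0.2826,  0.0854]), 0.73)]
[[176.1, 201.1], [231.6, 198.7], [164.6, 174.7], [223.9, 172.2]]
side n 212 c [0.615
[... 168 characters left out ...]
ad 0.06673158994939936
large_slate [(array([0.6464, 0.0712, 0.1376]), 0.64)]
small_slate []
large_slate_top [(array([0.6463, 0.0759, 0.1384]), 0.73)]
small_slate_top [(array([0.6199, 0.1156, 0.1006]), 0.73), (array([ 0.5799, -0.0299,  0.0846]), 0.19)]
mug [(array([ 0.4692, -0.0028,  0.0553]), 0.94)]
kitchen_roll [(array([ 0.4034, -0.1079,  0.1521]), 0.71)]
bell [(array([0.6156, 0.1112, 0.1011]), 0.67), (array([ 0.5542, -0.4252,  0.0337]), 0.59)]
paddle [(array([ 0.4835, -0.2978,  0.0867]), 0.88), (array([0.6413, 0.0443, 0.0797]), 0.64)]
[[367.9, 166.3], [369.2, 194.4], [383.6, 138.3], [386.1, 165.7]]
turn [ 0.  -0.  -0.3] shift [-0.3 -0.6 81.6]
turn [ 0.  -0.  -0.3] shift [ -0.3  -0.7 113.6]
```

To row units: 113 mm / 750 = 0.1507, 90 mm / 750 = 0.12.

Request:
send_rows --rows "0 0 0 0 -0.0053 0.0667 0.1;0 0 0 0 -0.0053 0.12 0.1;0 0 0 0 -0.0053 0.1507 0.1;0 0 0 0 -0.0053 0.1507 0.1;0 0 0 0 -0.0053 0.1507 -0.4;0 0 0 0 -0.0053 0.1507 -1;0 0 0 0 -0.0053 0.1507 -1;0 0 0 0 -0.0053 0.1507 -1" --grip_force 40

```text
time: 24.0
eef_pos: [0.563, -0.0307, 0.0905]
tcp_rot: [0.993, 0.117, 0.002, 0.001]
contact_force: [-2.3, 2.9, 6.7]
opening: 0.202
finger_force: 39.7
```

Run:
```python
from lev import *
import lev
st(); s=ctrl.get_state(); e=np.array(s['eef_pos'][:2]); print(s['wrist_torque'])
lev.S=np.array([.640,-.0125])
v=e-lev.S; rad=np.linalg.norm(v); a0=np.arctan2(v[1],v[0])%(2*np.pi)-np.pi-WY; print('rad',rad,'ang',a0)
r0=R.from_quat(s['tcp_rot'])
for a in np.linspace(a0,.785,7)[1:]:
    P,_=pose(a,s['eef_pos'][2],rad); go(P,R.from_euler('z',a-a0)*r0)
```

```text
t 24.0 pos [ 0.563  -0.0307  0.0905] F [-2.3  2.9  6.7] open 0.202 ff 39.65833246707916 q [-0.2345  0.2349  1.9647  0.0001  0.9387  1.102 ]
[0.424  0.1815 0.4313]
rad 0.07911017892614115 ang 0.19476239365750628
turn [ 0.   0.  -5.6] shift [0.4 7.8 0. ]
turn [  0.    0.  -11.3] shift [ 1.5 15.5  0. ]
turn [  0.1   0.  -16.9] shift [ 3.4 23.   0. ]
turn [  0.1   0.  -22.5] shift [ 6.  30.3  0.1]
turn [  0.1   0.  -28.2] shift [ 9.3 37.4  0.1]
turn [  0.1   0.  -33.8] shift [13.3 44.   0.1]
```

To row units: 44 mm / 750 = 0.0587, 37.4 mm / 750 = 0.0499, -33.8 degrees / 229.1831 = -0.1475.

Request:
send_rows --rows "0 0 -0.0244 0.0005 0.0107 0 -1;0 0 -0.0493 0.002 0.0207 0 -1;0 0 -0.0742 0.0045 0.0307 0 -1;0 0 -0.0982 0.008 0.0404 0 -1;0 0 -0.123 0.0124 0.0499 0 -1;0 0 -0.1475 0.0177 0.0587 0 -1;0 0 -0.1475 0.0177 0.0587 0 -1;0 0 -0.1475 0.0177 0.0587 0 -1"

```text
time: 25.0
eef_pos: [0.5871, -0.0703, 0.0905]
tcp_rot: [0.917, 0.399, 0.003, 0.002]
contact_force: [3.6, 4.1, 4.8]
opening: 0.203
finger_force: 40.0
```

To row units: -160 mm / 750 = -0.2133, -130 mm / 750 = -0.1733.

Request:
send_rows --rows "0 0 0 0 0 0 -0.4;0 0 0 0 0 0 0.1;0 0 0 0 0 0 0.1;0 0 0 0 0 -0.0267 0.1;0 0 0 0 0 -0.0933 0.1;0 0 0 0 0 -0.1733 0.1;0 0 0 -0.0667 0.0667 -0.2133 0.1;0 0 0 -0.1333 0.1333 -0.2133 0.1"

```text
time: 26.0
eef_pos: [0.5911, -0.1915, 0.2531]
tcp_rot: [0.916, 0.401, 0.003, 0.004]
contact_force: [1.1, 0.5, 0.4]
opening: 0.551
finger_force: 0.0
```

To row units: -90 mm / 750 = -0.12, -85 mm / 750 = -0.1133.

Request:
send_rows --rows "0 0 0 -0.0267 -0.0267 -0.0533 0.1;0 0 0 -0.0667 -0.0667 -0.0933 0.1;0 0 0 -0.1067 -0.1133 -0.12 0.1;0 0 0 -0.1067 -0.1133 -0.12 0.1"

```text
time: 26.5
eef_pos: [0.4715, -0.1915, 0.3414]
tcp_rot: [0.917, 0.399, 0.002, 0.003]
contact_force: [0.1, -0.1, -0.2]
opening: 0.548
finger_force: 0.0
```

Run:
```python
from lev import *
import lev
st()
for n in('top','side'):
    p=shot(n,n+'7')
    for S_ in([.640,-.0125],[.6383,-.0158]): lev.S=np.array(S_); lever(p,n)
    for t in('large_slate_top','small_slate_top','valve','large_slate','small_slate','mug','kitchen_roll'): print(t,[(w(p,k['position']),round(k['p'],2)) for k in ctrl.look_for(p,t)[:2]])
```

```text
t 26.5 pos [ 0.4715 -0.1915  0.3414] F [ 0.1 -0.1 -0.2] open 0.548 ff 0.0 q [-0.5854 -0.1478  1.8754 -0.0002  1.4061  0.1643]
top n 204 c [ 0.5913 -0.065 ] angPCA 0.7933901297392667 angC 0.7849431290772373 rad 0.07162099776414942
top n 58 c [ 0.5678 -0.0966] angPCA -0.6436006101006571 angC 0.8238494000929697 rad 0.11084007629704114
top n 204 c [ 0.5913 -0.065 ] angPCA 0.7933901297392667 angC 0.7702795308040138 rad 0.06805280441591646
top n 63 c [ 0.5685 -0.0971] angPCA -0.6423032512931888 angC 0.823352651657441 rad 0.10715527495235976
large_slate_top [(array([0.6483, 0.1281, 0.1384]), 0.86)]
small_slate_top [(array([0.6138, 0.124 , 0.0988]), 0.58)]
valve [(array([ 0.6079, -0.0485,  0.0819]), 0.78)]
large_slate [(array([0.6494, 0.1306, 0.1378]), 0.96)]
small_slate [(array([0.617 , 0.1236, 0.0995]), 0.57)]
mug [(array([0.4711, 0.0371, 0.0261]), 0.9)]
kitchen_roll [(array([ 0.4302, -0.0311,  0.2238]), 0.5), (array([0.6134, 0.1244, 0.1005]), 0.42)]
side n 219 c [0.6155 0.054 ] angPCA -1.8278968337976458 angC -1.2557418875728004 rad 0.0708760431312049
side n 65 c [ 0.5904 -0.0685] angPCA 0.8152288387321349 angC 0.8082860346415546 rad 0.07478760332438622
side n 200 c [0.6152 0.0517] angPCA -1.8353315798717924 angC -1.2788199708393275 rad 0.07130071756481385
side n 65 c [ 0.5904 -0.0685] angPCA 0.8152288387321349 angC 0.7954459054664567 rad 0.07119564578221095
large_slate_top [(array([0.6472, 0.0806, 0.1361]), 0.55)]
small_slate_top [(array([0.6191, 0.1158, 0.0993]), 0.88)]
valve []
large_slate [(array([0.6468, 0.0724, 0.1338]), 0.96)]
small_slate [(array([0.6199, 0.1128, 0.0981]), 0.94), (array([ 0.6015, -0.0643,  0.0856]), 0.73)]
mug [(array([ 0.474 , -0.0042,  0.0575]), 0.59)]
kitchen_roll [(array([ 0.4071, -0.1112,  0.1517]), 0.82)]
```

Run:
```python
import cv2,numpy as np
a=cv2.imread('pics/side0.png').astype(int);b=cv2.imread('pics/side7.png').astype(int)
for n,(x0,y0,x1,y1) in dict(rollbase=(250,225,300,260),rollL=(248,185,275,245),mug=(303,180,332,230),bell=(318,350,362,400),paddle=(298,270,322,335)).items():
    d=abs(a-b)[y0:y1,x0:x1].max(2);print(n,d.mean().round(1),(d>50).mean().round(3))
g=lambda f:[np.nonzero(np.abs(np.diff(cv2.imread(f)[y,235:310].astype(int).sum(1)))>120)[0]+235 for y in(235,245)]
print(g('pics/side0.png'),g('pics/side7.png'))
a=cv2.imread('pics/top0.png').astype(int);b=cv2.imread('pics/top7.png').astype(int)
d=abs(a-b)[238:285,228:262].max(2);print('mug top',d.mean(),(d>50).mean())
# edges of the small slate in a column of the top picture: grey levels down the middle of the warmer
t=cv2.imread('pics/top7.png').max(2);print(t[150:222,196])
```

```text
rollbase 17.7 0.129
rollL 3.0 0.006
mug 3.1 0.007
bell 1.8 0.0
paddle 6.0 0.035
[array([], dtype=int64), array([280, 285, 286])] [array([], dtype=int64), array([], dtype=int64)]
mug top 15.233416770963705 0.013141426783479349
[154 158 155 156 144 215 237  50  54  62  69  48  49  50  52  50  50  49
  50  43  59  59  64  64  50  50  50  51  52  51  51  51  51  52  51  51
  51  49  51  48  50  52  51  50  49  51  53  37  36  31  52 141 131 127
 123 123 126 127 128 131 127 124 125 127 116 135 115 115 115 115 111 146]
```

```bash
python3 -c "
from plant import ctrl
print(ctrl.sign_off())"
```

```text
the job is handed in; nothing more can be done
None
```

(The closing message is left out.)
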